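# Compare two springs at the marked height and flag the weak one

## Robot

A 6-joint arm with a two-finger parallel gripper is mounted at the origin on a cart in front of the work surface, level with it; the furniture and walls round the work are solid. World frame = base frame: x ahead of the robot, y to its left, z up, the work surface at z = 0. Lengths are in m, angles in rad, forces in N, time in s.
With the tool pointing down it reaches from about 0.275 to 0.725 m from the base axis. Payload 15.9 kg.
Tool frame: the origin (TCP) lies between the finger pads; the fingertips stand 11 mm ahead of it and the grasp point (between the pads) lies 8 mm behind it (manip.tip_reach is the distance from the TCP to the fingertips, in m); z points along the fingers, y is the line along which they close (so a half turn about z gives the same grasp; the last joint's range is limited). The gripper opens to 85 mm and grips with 20 to 120 N. Pads are 22 mm wide; open, the fingers measure 114 mm over their backs; the gripper's body (76 mm by 85 mm) begins 54 mm behind the grasp point. The pads swing forward as they close: fully open they stand 13 mm farther back than shut.
Start: joints at [-1.154, 0.213, -0.034, 1.323, 0, 1.571], TCP at [0.202, -0.457, 0.242] pointing down, gripper open.
Joint ranges: [-2.98, 2.98], [-0.74, 1.72], [-1.14, 1.35], [-2.1, 2.04], [-1.57, 1.44], [-3.14, 3.14]. Speed limits (rad/s): [1.89, 1.89, 2.39, 2.57, 3.14, 3.14].

## Interface

Orientations are given as a unit quaternion [x, y, z, w].
In Python, from rig import manip, imaging gives the robot as it stands. The module is installed in compiled form; this text tells all that it offers.
- The arm moves only by the tool jog_arm, never from a script. Its argument "commands" is a list of rows, each an object with "dp": the shift along the tool's x, y, z in m, a list of three; "angular": the turn, a rotation vector about the tool's x, y, z in rad, a list of three; "gripper": the opening, from 0 (shut) to 1 (fully open). A call has 1 to 8 rows; each row shifts and turns the commanded pose from where the row before left it, along the tool's axes as they then stand; what a row does not reach is not made up. A row lasts 1/10 s, in which the tool goes at most 50 mm and 8.59 degrees, less where a joint would pass 70% of its speed; a pose out of reach is approached as far as the arm can. A call with a gripper value outside its range is refused whole. The fingers move at their own pace and stop on an object; the grip force is fixed at half the most. Time passes only in rows, so rows that do not move let the fingers close. It gives the time, the measured TCP pose, the force, the opening and the grip force at its end, in the units of the state.
- manip.get_state(): the state, without advancing time (a new reading comes with each control period).
- imaging.camera(name): name is "scene" or "side" or "wrist"; returns (picture, depth): 400x640x3 uint8, red, green, blue; 400x640 float32, m along the optical axis (not along the pixel's ray), 0 where there is no reading.
- imaging.get_calibration(name): a dict with "camera_matrix" (3x3 intrinsics, pixels), "R" (3x3) and "t" (3): a world point X has camera coordinates R X + t. Camera axes: x right, y down, z forward; pixel columns grow to the right and rows downward; lengths in m; the calibration is good to about 2 mm. A picture is of the moment at which its call begins: read the wrist's pose just before it. get_calibration takes no time and is no camera call; for the wrist camera it gives the pose at the moment of the call.
- manip.job_done(): hands the job in; it is judged then, once.
The state is a dict: "t": time; "joint_positions": joint angles; "joint_velocities": joint speeds; "joint_efforts": joint torques, N m; "tcp_pos": TCP position; "ee_rot": TCP orientation; "force": force on the tool from outside, world axes, zero at the start; "torque": the same for the moment, N m; "gripper_width": finger opening in m; "grasp_force": force on a finger pad.
Only numpy, scipy, OpenCV 4.12 (cv2) and the standard library are available. Lean on these libraries where they do the work, as an engineer would, in place of code of your own. Each camera call takes 0.05 s, during which the arm holds its last target. There are 200 camera calls.

## Task

Test the two springs: press the head of the left tester down until its pointer stands level with the thick mark on its scale, hold it there for about a second to read the force on the dial, and let it up; then do the same with the right tester, never pressing far past a mark. Then push the reject tab all the way back on the tester whose spring gave the lower force, leave the other tester's tab where it is, and do not disturb the things standing around.

Things in the scene. Friction and masses are not known exactly. Their poses are not given: they have to be found in the camera images.
- tester_p: One of two fixed spring testers that look the same; either may be the left one. Grey base 150 (x) x 160 (y) mm, top 16 mm high. Origin under the base's centre; x to its back, away from the robot (yaw within 0.25 rad), y left, z up. Steel coil under a platen with press head at x 30, y 20; scale at y 50 to 78, 106 high; dial 58 across at x -43, y 30, to 75 high; reject tab front right.
- head_p (a point): Centre of the top of the black round press head of tester_p, 30 mm across flat on top; 130 mm above the worktop when free, 110 mm when the pointer is at the mark. It moves with the platen. Nothing else on the tester is higher than 106 mm.
- pointer_p (a point): Tip of the thin pointer that sticks out to the left from the platen of tester_p in front of the scale; moves down with the platen.
- mark_p (a point): Right-hand end of the thick dark bar on the scale of tester_p: the marked height, 75 mm above the worktop, 20 mm below the free pointer.
- press_p (a joint): Travel of the platen of tester_p in m: 0 = spring free, grows downward, 0.020 = pointer at the mark, 0.032 = end stop. The spring pushes it back up when let go. Holding it at the mark takes between 5 and 20 N; one tester's spring takes about twice the force of the other.
- needle_p (a joint): Dial needle of tester_p in rad: 0 = no force (needle points to the left), turns clockwise in proportion to the spring force, about 0.12 rad per N on both dials, 0.26 rad per dial tick.
- tab_p (a joint): Reject tab of tester_p in m: 0 = at the front, grows as it is pushed along the base to the back (tester's +x), 0.036 = fully back at its stop. Slides with about 2 N friction, stays where it is left.
- tab_front_p (a point): Middle of the front face of the upright black plate of the reject tab of tester_p, 36 mm above the worktop; plate 22 mm wide (y), 10 mm thick, from 22 to 48 mm above the worktop, 58 mm right of the tester's centre line. Push this face to the back. In front of it 18 mm of base, then worktop. Moves with the tab.
- tester_q: One of two fixed spring testers that look the same; either may be the left one. Grey base 150 (x) x 160 (y) mm, top 16 mm high. Origin under the base's centre; x to its back, away from the robot (yaw within 0.25 rad), y left, z up. Steel coil under a platen with press head at x 30, y 20; scale at y 50 to 78, 106 high; dial 58 across at x -43, y 30, to 75 high; reject tab front right.
- head_q (a point): Centre of the top of the black round press head of tester_q, 30 mm across flat on top; 130 mm above the worktop when free, 110 mm when the pointer is at the mark. It moves with the platen. Nothing else on the tester is higher than 106 mm.
- pointer_q (a point): Tip of the thin pointer that sticks out to the left from the platen of tester_q in front of the scale; moves down with the platen.
- mark_q (a point): Right-hand end of the thick dark bar on the scale of tester_q: the marked height, 75 mm above the worktop, 20 mm below the free pointer.
- press_q (a joint): Travel of the platen of tester_q in m: 0 = spring free, grows downward, 0.020 = pointer at the mark, 0.032 = end stop. The spring pushes it back up when let go. Holding it at the mark takes between 5 and 20 N; one tester's spring takes about twice the force of the other.
- needle_q (a joint): Dial needle of tester_q in rad: 0 = no force (needle points to the left), turns clockwise in proportion to the spring force, about 0.12 rad per N on both dials, 0.26 rad per dial tick.
- tab_q (a joint): Reject tab of tester_q in m: 0 = at the front, grows as it is pushed along the base to the back (tester's +x), 0.036 = fully back at its stop. Slides with about 2 N friction, stays where it is left.
- tab_front_q (a point): Middle of the front face of the upright black plate of the reject tab of tester_q, 36 mm above the worktop; plate 22 mm wide (y), 10 mm thick, from 22 to 48 mm above the worktop, 58 mm right of the tester's centre line. Push this face to the back. In front of it 18 mm of base, then worktop. Moves with the tab.
- salt_jar: Bystander: loose white jar with red lid, 68 mm across, 90 mm high, to the left; origin under its centre.
- timer: Bystander: loose flat timer, 66 x 66 x 18 mm, to the right; origin under its centre.
- stopper: Bystander: loose black rubber stopper, 29 mm across, 26 mm high, in the middle behind the testers; origin under its centre.
- beaker_50: Bystander: loose small empty beaker, 45 mm across, 60 mm high, to the right; origin under its centre.

How it is judged:
On the way, in this order (a step that is already met when the one before it is completed fails the run):
1. the left tester's platen is held within 4 mm of its mark for 0.6 s (((world y of tester_p above 0 m and value of joint press_p between 0.016 and 0.024 m) or (world y of tester_q above 0 m and value of joint press_q between 0.016 and 0.024 m))), for 0.6 s.
2. after that, the right tester's platen is held within 4 mm of its mark for 0.6 s (((world y of tester_p below 0 m and value of joint press_p between 0.016 and 0.024 m) or (world y of tester_q below 0 m and value of joint press_q between 0.016 and 0.024 m))), for 0.6 s.
At the end, for the whole second after the job is handed in: The reject tab of the tester with the weaker spring is fully back (at least 30 of its 36 mm), the other tester's tab is still at the front (under 9 mm), and both platens are up again (within 3 mm) (value of joint tab_p above 0.03 m and value of joint tab_q below 0.009 m and value of joint each of press_p, press_q below 0.003 m); the robot touches nothing.
It fails at once if a platen is pressed more than 8 mm past its mark (value of joint any of press_p, press_q above 0.028 m).
It fails at once if the jar is shifted by more than 20 mm (distance of salt_jar from where it was at the start of the episode above 0.02 m).
It fails at once if the timer is shifted by more than 20 mm (distance of timer from where it was at the start of the episode above 0.02 m).
It fails at once if the rubber stopper is shifted by more than 20 mm (distance of stopper from where it was at the start of the episode above 0.02 m).
It fails at once if the small beaker is shifted by more than 20 mm (distance of beaker_50 from where it was at the start of the episode above 0.02 m).
It also fails if it takes over 72 s, if anything falls off the work surface, if the arm or the gripper's body presses on something with over 40 N, if the wrist force passes 120 N, or if a joint passes its speed limit or range.

## Working session

There is one attempt and no reset: what is moved stays moved. The work goes in short steps, Python scripts to look and compute and a tool call to move; the robot and the scene stay as the last step left them, time stands still between calls to the robot, and variables do not carry over. Pictures are saved under pics/ and viewed, at most 10 in all, crops included, and the job is handed in when it is done.

Besides the shell and the picture viewer there is one more tool, called by a JSON object that holds its "name" and its "arguments". jog_arm: Moves the arm, as the interface text tells. Its arguments: {"type":"object","properties":{"commands":{"type":"array","items":{"type":"object","properties":{"dp":{"type":"array","items":{"type":"number"}},"angular":{"type":"array","items":{"type":"number"}},"gripper":{"type":"number"}}}}},"required":["commands"]}

```bash
mkdir -p pics; python3 - <<'E'
from rig import manip, imaging
import cv2,numpy as np
s=manip.get_state();print(s['t'],s['tcp_pos'],s['ee_rot'],s['gripper_width'],manip.tip_reach)
for n in("scene","side"):
    p,d=imaging.camera(n);c=imaging.get_calibration(n)
    np.savez(n+'.npz',p=p,d=d,K=c['camera_matrix'],R=c['R'],t=c['t'])
    cv2.imwrite(f'pics/{n}0.png',p[:,:,::-1])
E
```

```text
0.0 [ 0.20227632 -0.45689839  0.24182584] [ 9.78367198e-01  2.06875137e-01 -1.12957956e-04 -5.38533957e-04] 0.0854464030760196 0.011
```

View pics/scene0.png

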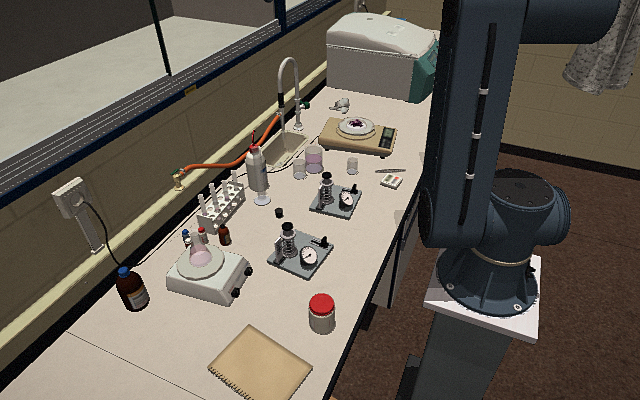

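View pics/side0.png

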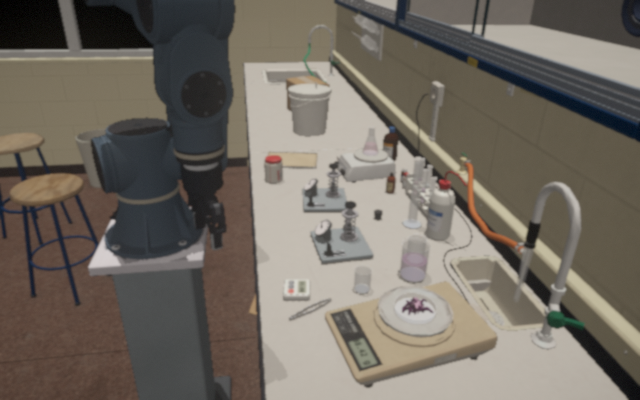

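The scene view shows the left tester's head at about (288,227), the right one's at about (326,176), the jar at (321,313), the timer at (391,181), the beaker at (352,166) and the stopper at (279,212). Next I'll deproject these with the depth image.

```bash
cat > h.py <<'E'
import numpy as np,cv2
def cloud(n):
    z=np.load(n+'.npz');d=z['d'];v,u=np.mgrid[0:400,0:640]
    c=np.stack([(u-z['K'][0,2])/z['K'][0,0]*d,(v-z['K'][1,2])/z['K'][1,1]*d,d],-1)
    return (c-z['t'])@z['R'],z
def proj(z,X):
    c=z['R']@np.asarray(X)+z['t'];p=z['K']@c;return p[:2]/p[2]
E
python3 - <<'E'
from h import *
for n in("scene","side"):
    W,z=cloud(n);ok=z['d']>0
    print(n,'table z',np.median(W[ok&(abs(W[...,2])<.012)&(W[...,0]>.3)&(W[...,0]<.7)&(abs(W[...,1])<.4)][:,2]))
    for lo,hi,nm in((.121,.137,'head'),(.011,.0205,'base')):
        m=ok&(W[...,2]>lo)&(W[...,2]<hi)&(W[...,0]>.27)&(W[...,0]<.75)&(abs(W[...,1])<.42)
        k,l,st,_=cv2.connectedComponentsWithStats(m.astype(np.uint8),connectivity=8)
        for i in range(1,k):
            if st[i,4]<(6 if nm=='head' else 60):continue
            P=W[l==i];print(nm,st[i],P.mean(0).round(4),P.min(0).round(4),P.max(0).round(4))
            if nm=='base':
                r=cv2.minAreaRect(P[:,:2].astype(np.float32)*1000);print(r)
    f=6;x0,y0,w,h=(258,165,110,120) if n=="scene" else (290,155,90,110)
    cr=z['p'][y0:y0+h,x0:x0+w,::-1];cv2.imwrite(f'pics/{n}c.png',cv2.resize(cr,None,fx=5,fy=5,interpolation=cv2.INTER_CUBIC))
E
```

```text
scene table z -5.710167021519636e-06
head [322 172  10   7  59] [ 0.568  -0.1206  0.1284] [ 0.5527 -0.1373  0.1231] [ 0.5855 -0.1071  0.1331]
head [282 222  11   9  84] [0.5714 0.1629 0.1289] [0.5564 0.1462 0.122 ] [0.5888 0.1777 0.1333]
head [193 245  16  14  92] [0.7341 0.3557 0.1288] [0.7235 0.3272 0.121 ] [0.7499 0.3728 0.1369]
base [381 173  22  15 175] [ 0.3895 -0.3366  0.0167] [ 0.3552 -0.3755  0.0114] [ 0.4253 -0.302   0.0205]
((391.05841064453125, -337.564697265625), (70.30592346191406, 65.73120880126953), 83.91182708740234)
base [309 185  53  33 673] [ 0.5306 -0.1314  0.0156] [ 0.462  -0.2305  0.011 ] [ 0.6154 -0.0607  0.0205]
((540.6409301757812, -145.45407104492188), (150.21437072753906, 166.43704223632812), 3.5662195682525635)
base [ 267  229   67   51 1097] [0.5288 0.1515 0.0158] [0.4594 0.0583 0.011 ] [0.6218 0.2309 0.0205]
((540.4830322265625, 143.76828002929688), (162.06646728515625, 151.36526489257812), 84.7524642944336)
side table z 0.003014087691569685
head [364 143   9   7  37] [0.7373 0.3288 0.1289] [0.7255 0.3132 0.1216] [0.75   0.3536 0.136 ]
head [329 163  10
[... 304 characters left out ...]
.19692993164062), (165.9956512451172, 147.91505432128906), 82.97802734375)
base [ 311  226   63   37 1052] [ 0.5428 -0.171   0.0179] [ 0.4636 -0.2366  0.011 ] [ 0.6206 -0.0649  0.0205]
((542.0980224609375, -149.41468811035156), (149.8290252685547, 166.9844207763672), 3.488515853881836)
base [400 269  27  11  84] [ 0.6951 -0.3337  0.0156] [ 0.6704 -0.3454  0.011 ] [ 0.7368 -0.3034  0.0203]
((699.2825927734375, -329.5752258300781), (31.40931510925293, 68.53150939941406), 70.59040832519531)
base [283 283  27  16 186] [ 0.39   -0.3629  0.0174] [ 0.3562 -0.3802  0.0111] [ 0.4243 -0.3286  0.0205]
((390.19512939453125, -352.29779052734375), (50.461814880371094, 64.70115661621094), 84.1385726928711)
```

View pics/scenec.png

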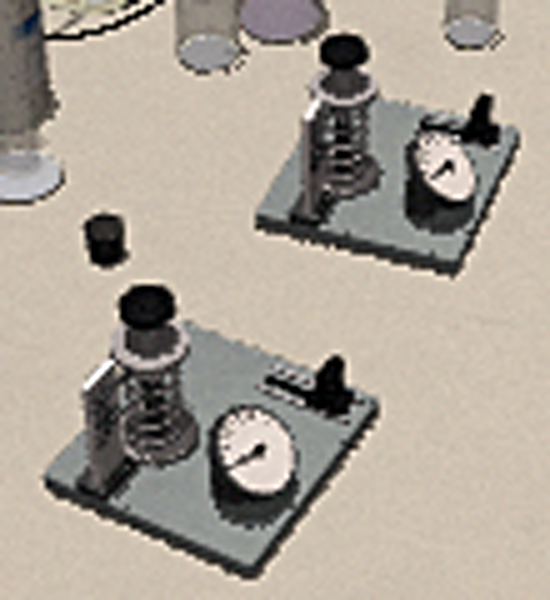

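View pics/sidec.png

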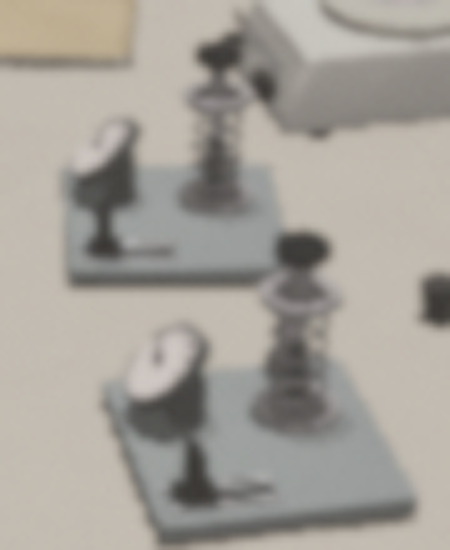

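Both base rectangles give head positions that agree with the measured ones: left about (0.572, 0.159), yaw -0.09; right about (0.569, -0.125), yaw +0.06. First move: close the gripper, align the yaw, then go to the left tester.

{"name": "jog_arm", "arguments": {"commands": [{"dp": [0, 0, 0], "angular": [0, 0, 0.139], "gripper": 0}, {"dp": [0, 0, 0], "angular": [0, 0, 0.139], "gripper": 0}, {"dp": [0, 0, 0], "angular": [0, 0, 0.139], "gripper": 0}, {"dp": [0.024, -0.04, 0], "angular": [0, 0, 0], "gripper": 0}, {"dp": [0.024, -0.04, 0], "angular": [0, 0, 0], "gripper": 0}, {"dp": [0.024, -0.04, 0], "angular": [0, 0, 0], "gripper": 0}, {"dp": [0.024, -0.04, 0], "angular": [0, 0, 0], "gripper": 0}, {"dp": [0.024, -0.04, 0], "angular": [0, 0, 0], "gripper": 0}]}}

```text
t: 0.9
tcp_pos: [0.3228, -0.2555, 0.2422]
ee_rot: [1.0, -0.0, -0.0, -0.0]
force: [0.3, -0.5, -0.4]
gripper_width: 0.0004
grasp_force: 0.0
```

{"name": "jog_arm", "arguments": {"commands": [{"dp": [0.024, -0.04, 0], "angular": [0, 0, 0], "gripper": 0}, {"dp": [0.024, -0.04, 0], "angular": [0, 0, 0], "gripper": 0}, {"dp": [0.024, -0.04, 0], "angular": [0, 0, 0], "gripper": 0}, {"dp": [0.024, -0.04, 0], "angular": [0, 0, 0], "gripper": 0}, {"dp": [0.024, -0.04, 0], "angular": [0, 0, 0], "gripper": 0}, {"dp": [0.024, -0.04, 0], "angular": [0, 0, 0], "gripper": 0}, {"dp": [0, 0, 0], "angular": [0, 0, 0], "gripper": 0}, {"dp": [0, 0, 0], "angular": [0, 0, 0], "gripper": 0}]}}

```text
t: 1.7
tcp_pos: [0.4665, -0.0164, 0.2418]
ee_rot: [1.0, 0.001, -0.001, 0.0]
force: [-0.1, 0.7, -0.6]
gripper_width: -0.0003
grasp_force: 0.0
```

{"name": "jog_arm", "arguments": {"commands": [{"dp": [0.021, -0.035, 0], "gripper": 0, "angular": [0, 0, 0]}, {"dp": [0.021, -0.035, 0], "angular": [0, 0, 0], "gripper": 0}, {"dp": [0.021, -0.035, 0], "angular": [0, 0, 0], "gripper": 0}, {"dp": [0.021, -0.035, 0], "angular": [0, 0, 0], "gripper": 0}, {"dp": [0.021, -0.035, 0], "angular": [0, 0, 0], "gripper": 0}, {"dp": [0, 0, 0.03], "angular": [0, 0, 0], "gripper": 0}, {"dp": [0, 0, 0.01], "angular": [0, 0, 0], "gripper": 0}, {"dp": [0, 0, 0], "angular": [0, 0, 0], "gripper": 0}]}}

```text
t: 2.5
tcp_pos: [0.5677, 0.0849, 0.2052]
ee_rot: [0.998, 0.058, -0.004, -0.032]
force: [0.2, -0.1, -0.0]
gripper_width: -0.0
grasp_force: 0.0
```

```bash
cat > w.py <<'E'
import sys
from rig import manip, imaging
from h import *
n=sys.argv[1];c=imaging.get_calibration("wrist");p,d=imaging.camera("wrist")
np.savez(n+'.npz',p=p,d=d,K=c['camera_matrix'],R=c['R'],t=c['t']);cv2.imwrite(f'pics/{n}.png',p[:,:,::-1])
print(manip.get_state()['tcp_pos'],'cam',-c['R'].T@c['t'])
W,z=cloud(n)
m=(d>0)&(W[...,2]>.122)&(W[...,2]<.137)
k,l,st,_=cv2.connectedComponentsWithStats(m.astype(np.uint8))
for i in range(1,k):
    if st[i,4]>150:
        P=W[l==i];print(st[i],P.mean(0).round(4),P.min(0).round(4),P.max(0).round(4))
E
python3 w.py w1
```

```text
[0.56826465 0.08505979 0.20651431] cam [0.63903207 0.08446977 0.33768782]
[ 187  165   56   53 2323] [0.5755 0.1566 0.1308] [0.5578 0.141  0.1223] [0.5909 0.1748 0.1335]
```

View pics/w1.png

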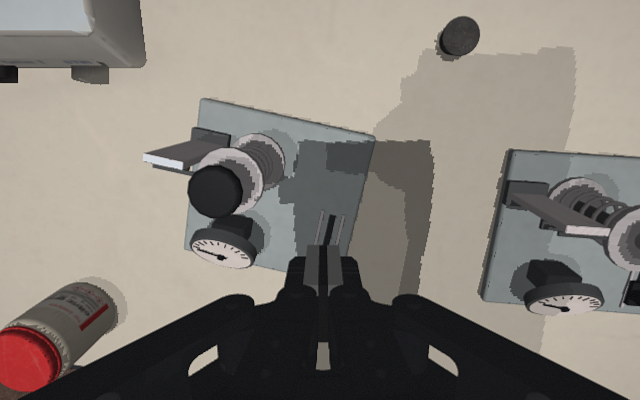

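The wrist view shows the left head at (215,191) and the left dial at (223,247). The arm stopped short with a tilt, so I'll check the joints.

```bash
python3 - <<'E'
from rig import manip
s=manip.get_state();print(s['t'],s['joint_positions'].round(3) if hasattr(s['joint_positions'],'round') else s['joint_positions'],s['ee_rot'],s['force'])
E
```

```text
2.55 [0.114 0.378 0.097 1.293 0.065 3.14 ] [ 0.99780916  0.05767371 -0.00299837 -0.03227445] [ 0.2120009  -0.25591048  0.18393944]
```

Joint 6 is at its limit, so the yaw must stay above j1. I'll turn the tool to yaw about +90°, which makes tool x world +y and tool y world +x.

{"name": "jog_arm", "arguments": {"commands": [{"dp": [0, 0, -0.02], "angular": [0, 0, -0.146], "gripper": 0}, {"dp": [0, 0, 0], "angular": [0, 0, -0.146], "gripper": 0}, {"dp": [0, 0, 0], "angular": [0, 0, -0.146], "gripper": 0}, {"dp": [0, 0, 0], "angular": [0, 0, -0.146], "gripper": 0}, {"dp": [0, 0, 0], "angular": [0, 0, -0.146], "gripper": 0}, {"dp": [0, 0, 0], "angular": [0, 0, -0.146], "gripper": 0}, {"dp": [0, 0, 0], "angular": [0, 0, -0.146], "gripper": 0}, {"dp": [0, 0, 0], "angular": [0, 0, -0.146], "gripper": 0}]}}

```text
t: 3.35
tcp_pos: [0.5693, 0.0842, 0.2281]
ee_rot: [0.799, 0.601, 0.017, -0.028]
force: [0.5, 0.4, 0.8]
gripper_width: -0.0002
grasp_force: 0.0
```

```bash
cat > go.py <<'E'
# needed tool-frame shift/turn to reach x y z, tool down with yaw
import sys
from rig import manip
import numpy as np
from scipy.spatial.transform import Rotation as Ro
s=manip.get_state();x,y,z,yaw=map(float,sys.argv[1:5])
R=Ro.from_quat(s['ee_rot']);G=Ro.from_euler('z',yaw)*Ro.from_euler('x',np.pi)
print('t',s['t'],'p',s['tcp_pos'],'dp',R.inv().apply(np.array([x,y,z])-s['tcp_pos']).round(4),'rot',(R.inv()*G).as_rotvec().round(4),'j',np.round(s['joint_positions'],2),'F',np.round(s['force'],1))
E
python3 go.py .573 .158 .18 1.5708
```

```text
t 3.35 p [0.56934427 0.08419028 0.2280949 ] dp [ 0.0689 -0.0157  0.0527] rot [-0.0156 -0.0631 -0.2806] j [0.11 0.37 0.14 1.34 0.06 1.96] F [0.5 0.4 0.8]
```

{"name": "jog_arm", "arguments": {"commands": [{"dp": [0, 0, 0], "angular": [-0.008, -0.031, -0.14], "gripper": 0}, {"dp": [0, 0, 0], "angular": [-0.008, -0.032, -0.14], "gripper": 0}, {"dp": [0.037, 0.002, 0.02], "angular": [0, 0, 0], "gripper": 0}, {"dp": [0.037, 0.002, 0.02], "angular": [0, 0, 0], "gripper": 0}, {"dp": [0, 0, 0], "angular": [0, 0, 0], "gripper": 0}, {"dp": [0, 0, 0], "angular": [0, 0, 0], "gripper": 0}]}}

```text
t: 3.95
tcp_pos: [0.5735, 0.1588, 0.1873]
ee_rot: [0.709, 0.705, -0.0, -0.0]
force: [-0.5, -0.9, 0.3]
gripper_width: 0.0004
grasp_force: 0.0
```

```bash
python3 w.py w2; python3 go.py .573 .159 .15 1.5708
```

```text
[0.57387869 0.15825603 0.18778358] cam [0.575072   0.2280551  0.32043925]
[ 292  197   60   53 2418] [0.5738 0.1613 0.1311] [0.5572 0.1451 0.1236] [0.5906 0.1753 0.1337]
t 4.0 p [0.57387869 0.15825603 0.18778358] dp [ 0.0007 -0.0009  0.0378] rot [-0.0004  0.     -0.006 ] j [0.27 0.43 0.12 1.27 0.   1.85] F [ 0.1 -0.4  1.5]
```

The head is centred under the tool. Now I'll descend.

{"name": "jog_arm", "arguments": {"commands": [{"dp": [0.002, 0, 0.025], "angular": [0, 0, 0], "gripper": 0}, {"dp": [0, 0, 0.015], "angular": [0, 0, 0], "gripper": 0}, {"dp": [0, 0, 0.004], "angular": [0, 0, 0], "gripper": 0}, {"dp": [0, 0, 0], "angular": [0, 0, 0], "gripper": 0}, {"dp": [0, 0, 0], "angular": [0, 0, 0], "gripper": 0}]}}

```text
t: 4.5
tcp_pos: [0.5743, 0.1605, 0.1439]
ee_rot: [0.709, 0.705, 0.0, -0.0]
force: [0.2, 0.4, 0.4]
gripper_width: -0.0003
grasp_force: 0.0
```

{"name": "jog_arm", "arguments": {"commands": [{"dp": [0, 0, 0.005], "angular": [0, 0, 0], "gripper": 0}, {"dp": [0, 0, 0.005], "angular": [0, 0, 0], "gripper": 0}, {"dp": [0, 0, 0], "angular": [0, 0, 0], "gripper": 0}, {"dp": [0, 0, 0], "angular": [0, 0, 0], "gripper": 0}]}}

```text
t: 4.9
tcp_pos: [0.5744, 0.1609, 0.133]
ee_rot: [0.709, 0.705, 0.0, 0.0]
force: [3.9, -1.3, 6.1]
gripper_width: 0.0003
grasp_force: 3.2
```

{"name": "jog_arm", "arguments": {"commands": [{"dp": [0, 0, 0.005], "angular": [0, 0, 0], "gripper": 0}, {"dp": [0, 0, 0.004], "angular": [0, 0, 0], "gripper": 0}, {"dp": [0, 0, 0.003], "angular": [0, 0, 0], "gripper": 0}, {"dp": [0, 0, 0], "angular": [0, 0, 0], "gripper": 0}, {"dp": [0, 0, 0], "angular": [0, 0, 0], "gripper": 0}]}}

```text
t: 5.4
tcp_pos: [0.5745, 0.1609, 0.1216]
ee_rot: [0.709, 0.705, 0.0, 0.0]
force: [0.0, -2.3, 14.2]
gripper_width: 0.0003
grasp_force: 7.4
```

```bash
python3 - <<'E'
from h import *
from rig import manip, imaging
for n in("wrist","scene"):
    c=imaging.get_calibration(n);p,d=imaging.camera(n)
    np.savez(n+'L.npz',p=p,d=d,K=c['camera_matrix'],R=c['R'],t=c['t'])
s=manip.get_state();print(s['t'],s['tcp_pos'],s['force'])
W,z=cloud('wristL');m=(z['d']>0)&(np.hypot(W[...,0]-.574,W[...,1]-.16)<.013)
h=W[m][:,2];print(np.histogram(h,bins=np.arange(.09,.14,.004)))
# scene: platen/head
cv2.imwrite('pics/wL.png',z['p'][:,:,::-1])
E
```

```text
5.5 [0.57445734 0.16091631 0.12169065] [ 0.90617261 -2.79439162 13.94924668]
(array([  0,   0,   0,   0,   0, 344,  34, 163, 175, 199, 205, 233]), array([0.09 , 0.094, 0.098, 0.102, 0.106, 0.11 , 0.114, 0.118, 0.122,
       0.126, 0.13 , 0.134, 0.138]))
```

View pics/wL.png

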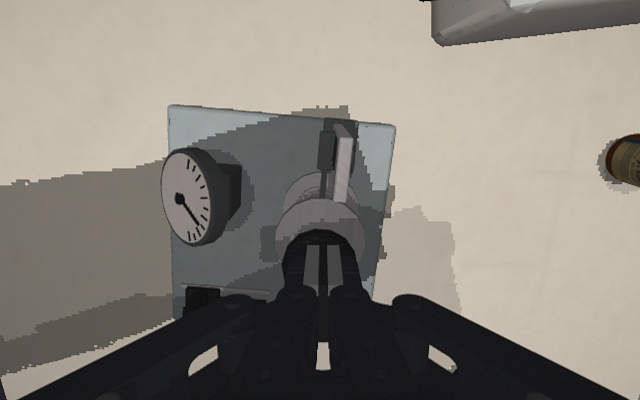

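The head top sits at about 0.111 m at 14 N, and the dial needle tip is at (202,230), consistent with about 1.7–2 rad from the left. I'll hold another 0.8 s, then release.

{"name": "jog_arm", "arguments": {"commands": [{"dp": [0, 0, 0], "angular": [0, 0, 0], "gripper": 0}, {"dp": [0, 0, 0], "angular": [0, 0, 0], "gripper": 0}, {"dp": [0, 0, 0], "angular": [0, 0, 0], "gripper": 0}, {"dp": [0, 0, 0], "angular": [0, 0, 0], "gripper": 0}, {"dp": [0, 0, 0], "angular": [0, 0, 0], "gripper": 0}, {"dp": [0, 0, 0], "angular": [0, 0, 0], "gripper": 0}, {"dp": [0, 0, 0], "angular": [0, 0, 0], "gripper": 0}, {"dp": [0, 0, 0], "angular": [0, 0, 0], "gripper": 0}]}}

```text
t: 6.3
tcp_pos: [0.5745, 0.1609, 0.1217]
ee_rot: [0.709, 0.705, 0.0, 0.0]
force: [0.7, -2.5, 14.4]
gripper_width: -0.0003
grasp_force: 7.3
```

{"name": "jog_arm", "arguments": {"commands": [{"dp": [0, 0, 0], "angular": [0, 0, 0], "gripper": 0}, {"dp": [0, 0, 0], "angular": [0, 0, 0], "gripper": 0}, {"dp": [0, 0, -0.01], "angular": [0, 0, 0], "gripper": 0}, {"dp": [0, 0, -0.015], "angular": [0, 0, 0], "gripper": 0}, {"dp": [0, 0, -0.03], "angular": [0, 0, 0], "gripper": 0}, {"dp": [0, 0, -0.01], "angular": [0, 0, 0], "gripper": 0}, {"dp": [-0.03, 0, 0], "angular": [0, 0, 0], "gripper": 0}, {"dp": [-0.045, 0, 0], "angular": [0, 0, 0], "gripper": 0}]}}

```text
t: 7.1
tcp_pos: [0.5732, 0.0868, 0.1852]
ee_rot: [0.708, 0.706, -0.0, -0.001]
force: [1.8, 0.4, -0.6]
gripper_width: 0.0001
grasp_force: 0.0
```

{"name": "jog_arm", "arguments": {"commands": [{"dp": [-0.045, 0, 0], "angular": [0, 0, 0], "gripper": 0}, {"dp": [-0.045, 0, 0], "angular": [0, 0, 0], "gripper": 0}, {"dp": [-0.045, 0, 0], "angular": [0, 0, 0], "gripper": 0}, {"dp": [-0.045, -0.005, 0], "angular": [0, 0, 0], "gripper": 0}, {"dp": [-0.03, 0, 0], "angular": [0, 0, 0], "gripper": 0}, {"dp": [0, 0, 0], "angular": [0, 0, 0], "gripper": 0}, {"dp": [0, 0, 0], "angular": [0, 0, 0], "gripper": 0}]}}

```text
t: 7.8
tcp_pos: [0.5668, -0.1244, 0.1849]
ee_rot: [0.71, 0.705, -0.001, -0.001]
force: [-0.1, 0.7, 0.1]
gripper_width: 0.0
grasp_force: 0.0
```

```bash
python3 w.py w3; python3 go.py .57 -.125 .144 1.5708
```

```text
[ 0.5668789  -0.12362006  0.1850264 ] cam [ 0.56857801 -0.05522456  0.31803434]
[ 299  200   60   56 2341] [ 0.5711 -0.1228  0.131 ] [ 0.5543 -0.1407  0.1238] [ 0.5875 -0.1094  0.1338]
t 7.85 p [ 0.5668789  -0.12362006  0.1850264 ] dp [-0.0014  0.0032  0.041 ] rot [-0.0023 -0.0004 -0.0058] j [-0.21  0.4   0.07  1.25 -0.    1.36] F [0.2 0.2 0.1]
```

The right head is at (0.571, -0.124). I'll descend and press.

{"name": "jog_arm", "arguments": {"commands": [{"dp": [-0.001, 0.004, 0.025], "angular": [0, 0, 0], "gripper": 0}, {"dp": [0, 0, 0.016], "angular": [0, 0, 0], "gripper": 0}, {"dp": [0, 0, 0.005], "angular": [0, 0, 0], "gripper": 0}, {"dp": [0, 0, 0.005], "angular": [0, 0, 0], "gripper": 0}, {"dp": [0, 0, 0.004], "angular": [0, 0, 0], "gripper": 0}, {"dp": [0, 0, 0], "angular": [0, 0, 0], "gripper": 0}, {"dp": [0, 0, 0], "angular": [0, 0, 0], "gripper": 0}]}}

```text
t: 8.55
tcp_pos: [0.5713, -0.1249, 0.1311]
ee_rot: [0.709, 0.705, -0.0, -0.0]
force: [-0.7, 2.7, 4.5]
gripper_width: 0.0004
grasp_force: 1.9
```

{"name": "jog_arm", "arguments": {"commands": [{"dp": [0, 0, 0.005], "angular": [0, 0, 0], "gripper": 0}, {"dp": [0, 0, 0.004], "angular": [0, 0, 0], "gripper": 0}, {"dp": [0, 0, 0.001], "angular": [0, 0, 0], "gripper": 0}, {"dp": [0, 0, 0], "angular": [0, 0, 0], "gripper": 0}, {"dp": [0, 0, 0], "angular": [0, 0, 0], "gripper": 0}, {"dp": [0, 0, 0], "angular": [0, 0, 0], "gripper": 0}, {"dp": [0, 0, 0], "angular": [0, 0, 0], "gripper": 0}, {"dp": [0, 0, 0], "angular": [0, 0, 0], "gripper": 0}]}}

```text
t: 9.35
tcp_pos: [0.5716, -0.1251, 0.1214]
ee_rot: [0.709, 0.705, -0.0, 0.0]
force: [-0.3, 3.4, 7.4]
gripper_width: 0.0002
grasp_force: 3.6
```

```bash
python3 - <<'E'
from h import *
from rig import manip, imaging
c=imaging.get_calibration('wrist');p,d=imaging.camera('wrist')
np.savez('wristR.npz',p=p,d=d,K=c['camera_matrix'],R=c['R'],t=c['t'])
s=manip.get_state();print(s['t'],s['tcp_pos'],s['force'])
W,z=cloud('wristR');m=(d>0)&(np.hypot(W[...,0]-.571,W[...,1]+.124)<.013)
print(np.histogram(W[m][:,2],bins=np.arange(.09,.14,.004))[0])
a=np.load('wristL.npz')['p'][130:260,140:270];b=p[130:260,140:270]
cv2.imwrite('pics/dials.png',cv2.resize(np.hstack([a,b])[:,:,::-1],None,fx=3,fy=3,interpolation=cv2.INTER_CUBIC))
E
```

```text
9.4 [ 0.57154313 -0.12513357  0.12137893] [-0.87355589  4.074937    7.24443634]
[  0   0   0   0   6 638  60 192 247 256 286 314]
```

View pics/dials.png

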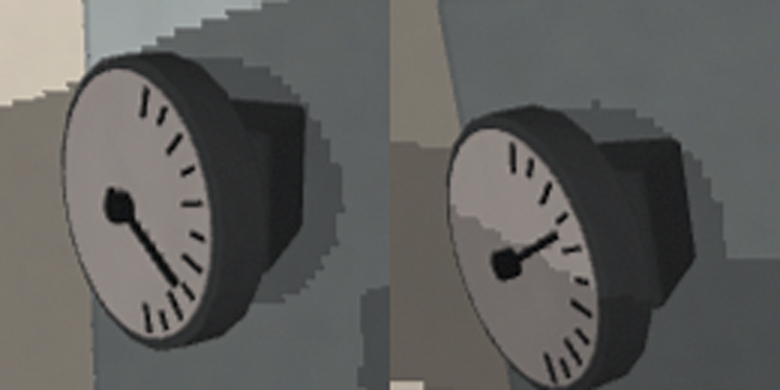

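In the dial crops the left needle is near tick 6.5 (about 14 N) and the right near tick 3.5 (about 7 N), so the right spring is weaker. I'll finish the hold, release, and go to the front of the right tab.

{"name": "jog_arm", "arguments": {"commands": [{"dp": [0, 0, 0], "angular": [0, 0, 0], "gripper": 0}, {"dp": [0, 0, 0], "angular": [0, 0, 0], "gripper": 0}, {"dp": [0, 0, 0], "angular": [0, 0, 0], "gripper": 0}, {"dp": [0, 0, 0], "angular": [0, 0, 0], "gripper": 0}, {"dp": [0, 0, 0], "angular": [0, 0, 0], "gripper": 0}, {"dp": [0, 0, -0.01], "angular": [0, 0, 0], "gripper": 0}, {"dp": [0, 0, -0.015], "angular": [0, 0, 0], "gripper": 0}, {"dp": [0, 0, -0.035], "angular": [0, 0, 0], "gripper": 0}]}}

```text
t: 10.2
tcp_pos: [0.5697, -0.1251, 0.1797]
ee_rot: [0.709, 0.705, -0.002, -0.002]
force: [1.2, -0.4, 0.5]
gripper_width: 0.0002
grasp_force: 0.0
```

{"name": "jog_arm", "arguments": {"commands": [{"dp": [-0.025, -0.04, 0], "angular": [0, 0, 0], "gripper": 0}, {"dp": [-0.025, -0.04, 0], "angular": [0, 0, 0], "gripper": 0}, {"dp": [-0.025, -0.04, 0], "angular": [0, 0, 0], "gripper": 0}, {"dp": [-0.005, -0.015, 0], "angular": [0, 0, 0], "gripper": 0}, {"dp": [0, 0, 0], "angular": [0, 0, 0], "gripper": 0}, {"dp": [0, 0, 0], "angular": [0, 0, 0], "gripper": 0}]}}

```text
t: 10.8
tcp_pos: [0.4363, -0.2044, 0.1813]
ee_rot: [0.709, 0.705, -0.0, -0.0]
force: [0.9, 0.6, 0.4]
gripper_width: -0.0002
grasp_force: 0.0
```

```bash
python3 w.py w4; python3 go.py .437 -.207 .042 1.6308; python3 - <<'E'
from h import *
for n in('w3','w4','scene','side'):
    W,z=cloud(n);m=(z['d']>0)&(abs(W[...,0]-.49)<.045)&(abs(W[...,1]+.207)<.025)&(W[...,2]>.027)&(W[...,2]<.055)
    P=W[m];print(n,len(P)); 
    if len(P)>3:print(np.percentile(P,[2,50,98],axis=0).round(4))
E
```

```text
[ 0.43664983 -0.20413659  0.18105917] cam [ 0.43782554 -0.1351259   0.3143394 ]
[ 553   42   77   72 4298] [ 0.5681 -0.1264  0.1308] [ 0.5532 -0.1431  0.1224] [ 0.5868 -0.1098  0.1335]
t 10.85 p [ 0.43664983 -0.20413659  0.18105917] dp [-0.0028  0.0005  0.1391] rot [-0.0007  0.0003 -0.0654] j [-0.44  0.2  -0.21  1.16 -0.    1.14] F [-0.2 -0.3  0.4]
w3 430
[[ 0.4916 -0.2163  0.0278]
 [ 0.4987 -0.2028  0.0455]
 [ 0.502  -0.198   0.051 ]]
w4 535
[[ 0.4902 -0.2189  0.0305]
 [ 0.4944 -0.207   0.0492]
 [ 0.5008 -0.1981  0.0511]]
scene 26
[[ 0.4891 -0.2161  0.0296]
 [ 0.4942 -0.1998  0.0435]
 [ 0.5002 -0.1932  0.0494]]
side 55
[[ 0.4868 -0.2236  0.0274]
 [ 0.4955 -0.2159  0.0435]
 [ 0.5039 -0.1984  0.0526]]
```

View pics/w4.png

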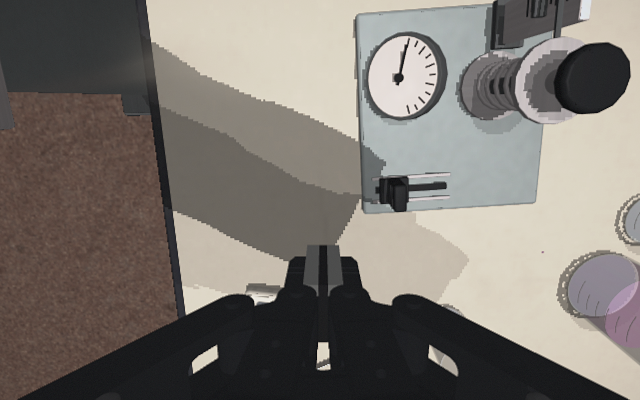

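The wrist view shows the right tab plate at (396,192). Depth puts its front face at about (0.490, -0.208), which matches the expected position. I'll turn to the tester's yaw and descend in front of it.

{"name": "jog_arm", "arguments": {"commands": [{"dp": [-0.005, 0, 0], "angular": [0, 0, -0.065], "gripper": 0}, {"dp": [0, 0, 0.045], "angular": [0, 0, 0], "gripper": 0}, {"dp": [0, 0, 0.045], "angular": [0, 0, 0], "gripper": 0}, {"dp": [0, 0, 0.035], "angular": [0, 0, 0], "gripper": 0}, {"dp": [0, 0, 0.013], "angular": [0, 0, 0], "gripper": 0}, {"dp": [0, 0, 0], "angular": [0, 0, 0], "gripper": 0}, {"dp": [0, 0, 0], "angular": [0, 0, 0], "gripper": 0}]}}

```text
t: 11.55
tcp_pos: [0.4363, -0.209, 0.0431]
ee_rot: [0.685, 0.728, -0.001, -0.0]
force: [-0.1, 0.0, 0.5]
gripper_width: 0.0001
grasp_force: 0.0
```

{"name": "jog_arm", "arguments": {"commands": [{"dp": [0, 0.01, 0], "angular": [0, 0, 0], "gripper": 0}, {"dp": [0, 0.01, 0], "angular": [0, 0, 0], "gripper": 0}, {"dp": [0, 0.01, 0], "angular": [0, 0, 0], "gripper": 0}, {"dp": [0, 0.008, 0], "angular": [0, 0, 0], "gripper": 0}, {"dp": [0, 0, 0], "angular": [0, 0, 0], "gripper": 0}]}}

```text
t: 12.05
tcp_pos: [0.4746, -0.2071, 0.0427]
ee_rot: [0.686, 0.728, -0.0, -0.0]
force: [-0.7, 0.2, 0.0]
gripper_width: -0.0
grasp_force: 0.0
```

{"name": "jog_arm", "arguments": {"commands": [{"dp": [0, 0.006, 0], "angular": [0, 0, 0], "gripper": 0}, {"dp": [0, 0.006, 0], "angular": [0, 0, 0], "gripper": 0}, {"dp": [0, 0.006, 0], "angular": [0, 0, 0], "gripper": 0}, {"dp": [0, 0.006, 0], "angular": [0, 0, 0], "gripper": 0}, {"dp": [0, 0, 0], "angular": [0, 0, 0], "gripper": 0}]}}

```text
t: 12.55
tcp_pos: [0.4981, -0.2056, 0.0425]
ee_rot: [0.686, 0.728, -0.0, -0.0]
force: [-0.5, 0.3, -0.1]
gripper_width: 0.0
grasp_force: 0.0
```

{"name": "jog_arm", "arguments": {"commands": [{"dp": [0, 0.003, 0], "angular": [0, 0, 0], "gripper": 0}, {"dp": [0, 0.003, 0], "angular": [0, 0, 0], "gripper": 0}, {"dp": [0, 0, 0], "angular": [0, 0, 0], "gripper": 0}]}}

```text
t: 12.85
tcp_pos: [0.5035, -0.2053, 0.0426]
ee_rot: [0.686, 0.728, -0.0, -0.0]
force: [-0.6, -0.0, -0.2]
gripper_width: -0.0001
grasp_force: 0.0
```

The force is lower than I expected, so I'll check with a picture.

```bash
python3 - <<'E'
from h import *
from rig import manip, imaging
ims=[]
for n in("side","wrist"):
    c=imaging.get_calibration(n);p,d=imaging.camera(n)
    np.savez(n+'T.npz',p=p,d=d,K=c['camera_matrix'],R=c['R'],t=c['t'])
    z=np.load(n+'T.npz')
    for X in([.49,-.208,.036],[.526,-.206,.036]):print(n,proj(z,X))
    ims.append(p)
a=cv2.resize(ims[0][205:265,300:380],None,fx=4.5,fy=4.5,interpolation=cv2.INTER_CUBIC)
b=cv2.resize(ims[1],(432,270))
cv2.imwrite('pics/tab.png',np.hstack([a,b])[:,:,::-1])
E
```

```text
side [326.43563238 249.13379584]
side [339.12448346 247.80455761]
wrist [288.42541979 270.67796696]
wrist [372.48660408 271.0462149 ]
```

View pics/tab.png

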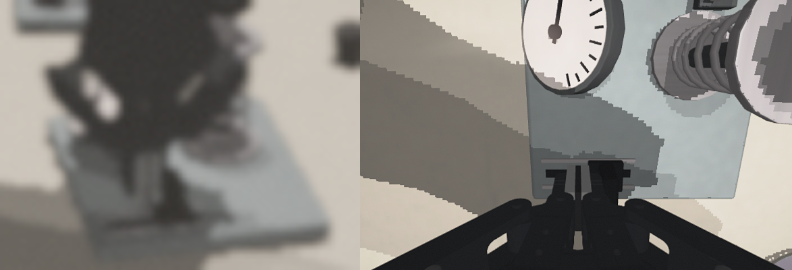

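The tab is against the front of the fingers and moving, with about 10 mm left. I'll push on to the stop.

{"name": "jog_arm", "arguments": {"commands": [{"dp": [0, 0.004, 0], "angular": [0, 0, 0], "gripper": 0}, {"dp": [0, 0.003, 0], "angular": [0, 0, 0], "gripper": 0}, {"dp": [0, 0.002, 0], "angular": [0, 0, 0], "gripper": 0}]}}

```text
t: 13.25
tcp_pos: [0.5109, -0.2048, 0.0424]
ee_rot: [0.686, 0.728, -0.002, -0.002]
force: [-21.6, -2.2, 16.7]
gripper_width: 0.0004
grasp_force: 10.9
```

{"name": "jog_arm", "arguments": {"commands": [{"dp": [0, 0.002, 0], "angular": [0, 0, 0], "gripper": 0}]}}

```text
t: 13.35
tcp_pos: [0.5114, -0.2048, 0.0423]
ee_rot: [0.686, 0.727, -0.003, -0.002]
force: [-33.2, -1.5, 25.3]
gripper_width: -0.0
grasp_force: 16.8
```

{"name": "jog_arm", "arguments": {"commands": [{"dp": [0, 0.002, 0], "angular": [0, 0, 0], "gripper": 0}]}}

```text
t: 13.45
tcp_pos: [0.5119, -0.2047, 0.0422]
ee_rot: [0.686, 0.727, -0.004, -0.003]
force: [-43.8, -3.7, 33.5]
gripper_width: -0.0002
grasp_force: 22.6
```

The tab has hit its stop. I'll back off, lift and verify.

{"name": "jog_arm", "arguments": {"commands": [{"dp": [0, -0.01, 0], "angular": [0, 0, 0], "gripper": 0}, {"dp": [0, -0.03, 0], "angular": [0, 0, 0], "gripper": 0}, {"dp": [0, -0.03, 0], "angular": [0, 0, 0], "gripper": 0}, {"dp": [0, 0, -0.04], "angular": [0, 0, 0], "gripper": 0}, {"dp": [0, 0, -0.05], "angular": [0, 0, 0], "gripper": 0}, {"dp": [0, 0, -0.04], "angular": [0, 0, 0], "gripper": 0}, {"dp": [0, 0, 0], "angular": [0, 0, 0], "gripper": 0}, {"dp": [0, 0, 0], "angular": [0, 0, 0], "gripper": 0}]}}

```text
t: 14.25
tcp_pos: [0.4473, -0.2089, 0.1734]
ee_rot: [0.686, 0.728, -0.0, 0.0]
force: [-0.3, 0.5, -0.9]
gripper_width: 0.0001
grasp_force: 0.0
```

```bash
python3 w.py w5; python3 - <<'E'
from h import *
from rig import imaging
W,z=cloud('w5');m=(z['d']>0)&(abs(W[...,0]-.51)<.045)&(abs(W[...,1]+.207)<.025)&(W[...,2]>.03)&(W[...,2]<.055)
print(np.percentile(W[m],[2,50,98],axis=0).round(4))
c=imaging.get_calibration('scene');p,d=imaging.camera('scene')
np.savez('sceneE.npz',p=p,d=d,K=c['camera_matrix'],R=c['R'],t=c['t'])
W,z=cloud('sceneE');W0,z0=cloud('scene')
for A in(W0,W):
    for cx,cy in((.568,-.12),(.571,.163)):
        m=(np.hypot(A[...,0]-cx,A[...,1]-cy)<.025)&(A[...,2]>.1);print(np.percentile(A[m][:,2],90).round(4))
    m=(abs(A[...,0]-.48)<.05)&(abs(A[...,1]-.09)<.03)&(A[...,2]>.03)&(A[...,2]<.05);print('tabL',np.median(A[m],0))
E
python3 go.py .437 -.207 .18 1.63
```

```text
[ 0.44666464 -0.20861561  0.1723117 ] cam [ 0.44420921 -0.13971794  0.30644612]
[ 550   49   79   73 4585] [ 0.5681 -0.1265  0.1307] [ 0.553  -0.1432  0.1223] [ 0.5869 -0.1101  0.1338]
[[ 0.5233 -0.2169  0.0315]
 [ 0.5267 -0.2053  0.049 ]
 [ 0.5337 -0.1962  0.051 ]]
0.1307
0.1314
tabL [0.48251316 0.09560208 0.04333748]
0.1303
0.1315
tabL [0.48407267 0.09254697 0.04421028]
t 14.35 p [ 0.44624242 -0.2084264   0.1717091 ] dp [ 0.002  -0.0092 -0.0083] rot [-0.0027 -0.0007  0.0002] j [-0.44  0.22 -0.2   1.15 -0.    1.07] F [-0.  -0.4  0.5]
```

```bash
python3 - <<'E'
from h import *
ims=[]
for n,x in(('w4',.4944),('w5',.5267)):
    W,z=cloud(n);m=(z['d']>0)&(abs(W[...,0]-x)<.02)&(abs(W[...,1]+.207)<.02)&(W[...,2]>.046)&(W[...,2]<.055)
    P=W[m];print(n,len(P),np.percentile(P,[1,5,50,95,99],axis=0).round(4).tolist(),P.mean(0).round(4))
    u,v=proj(z,[x,-.207,.048]).astype(int);a=z['p'][v-45:v+45,u-60:u+60];ims.append(cv2.resize(a,None,fx=3.3,fy=3.3,interpolation=cv2.INTER_CUBIC))
cv2.imwrite('pics/cmp.png',np.hstack(ims)[:,:,::-1])
E
```

```text
w4 360 [[0.491, -0.2193, 0.0469], [0.4916, -0.2183, 0.0477], [0.4958, -0.2087, 0.0497], [0.5004, -0.1989, 0.0509], [0.5018, -0.1983, 0.0515]] [ 0.4959 -0.2086  0.0496]
w5 395 [[0.5239, -0.2171, 0.0462], [0.5246, -0.216, 0.0473], [0.5286, -0.2064, 0.0498], [0.5334, -0.1969, 0.0509], [0.5342, -0.1963, 0.0515]] [ 0.5288 -0.2064  0.0495]
```

View pics/cmp.png

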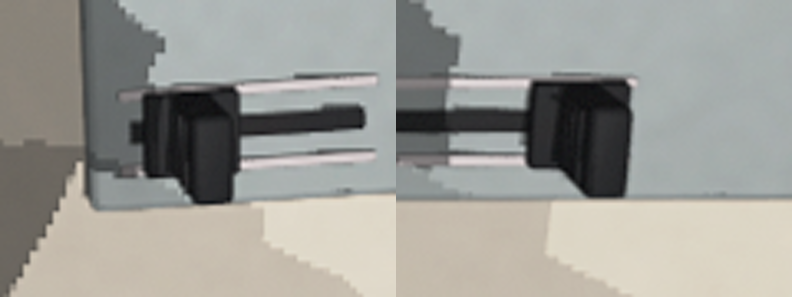

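The tab moved 33 mm and its block stands at the end of its rails. The left tab has not moved, both heads are up and the arm is clear, so I'll hand the job in.

```bash
python3 -c "
from rig import manip
print(manip.job_done())"
```

```text
the job is handed in; nothing more can be done
None
```

I pressed and held both testers at their marks (left about 14 N, right about 7 N), pushed the right (weaker) tester's reject tab back to its stop (about 33 mm measured), and handed the job in; no result was returned.

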